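Load the slide-in filter holder, pin its clamp lid and hold it sealed

TASK

Get the membrane filter holder sealed for its leak test: with the clamp lid still raised, push the open filter drawer fully home past its detent, then swing the lid down onto it. Take the locking pin out of the drying block, push it down through the hole in the lid's front ear and on through the drawer and base until its collar has pressed the lid fully shut against its spring-back, and keep hold of the pin, pressing: finish like that, without letting go. Leave the other things on the bench where they are.

Things in the scene. Friction and masses are not known exactly. Their poses are not given: they have to be found in the camera images.
- holder: filter holder, screwed down: bare metal base 146 x 122 mm, drawer, grey lid hinged at its rear. Origin: filter centre at bench level; x points from the drawer front back to the hinge, y left, z up. Closed, it spans x -85 to +65, y +/-43 mm and is 58 mm high, but for a 15 mm hose barb mid-lid (top 85 mm) and one on the left side (to y +69, x 12, z 17 mm)
- filter_drawer (a joint): how far the white filter drawer is open, m: 0 = home at its stop, 0.060 = fully out along the holder's -x. Light friction (1 N), then from 10 mm before home a sprung detent roller (5 to 10 N) to be pushed over; from 2 mm on it snaps home and stays. Only when home does its 12 mm pin hole line up with the base's
- drawer_front (a point): middle of the drawer's 84 mm wide front, 45 mm above the bench, level with the front of the round bead along its top edge (bead 48 to 58 mm above the bench; the plate below it, down to 12 mm, lies 3 mm farther back): push here towards the holder's +x
- clamp_lid (a joint): opening angle of the clamp lid, rad: 0 = fully shut, level; 1.57 = upright; stop at 1.6. A stiff hinge (0.2 N m) lets it stay where it is left. At 0.055 its rubber seal meets the drawer; from there it springs back to about 0.03 when let go, and it takes about 8 N on the front ear to keep it fully shut
- clamp_lid_hinge (a point): middle of the hinge axis, in the lid's mid-plane: holder x = +58 mm, 51 mm above the bench; the axis runs along the holder's y. The lid is 10 mm thick and 86 mm wide to 104 mm from the hinge, then a 40 mm wide ear to 132 mm. Its outer face (up when shut) carries a 38 mm disc with the hose barb (29 mm off the face), 58 mm from the hinge
- lid_hole (a point): centre of the 13 mm pin hole in the lid's front ear, at the lid's upper face: 118 mm from the hinge; with the lid shut it is 56 mm above the bench, at holder x = -60 mm, y = 0. Its z is the lid's normal, up when shut
- base_hole (a point): mouth of the 12 mm pin hole in the base, 26 mm above the bench, at holder x = -60 mm, y = 0, z up; the hole is 18 mm deep. The hole in the drawer (12 mm) lies between, 31 to 43 mm above the bench
- lock_pin: locking pin, 70 to 120 g: steel shank 10 mm wide, 46 mm long, nose tapered over 9 mm; 24 mm collar 4 mm thick; above it a black grip, 22 mm wide, 42 mm high. Origin: on the axis at the collar's underside, z up the grip (top at +46 mm). Starts upright in the drying block, collar on its top. Fully in, the collar lies on the lid ear and the tip is 10 mm above the bench
- pin_tip (a point): the end of the pin's nose, 46 mm below the collar's underside, on the axis
- drying_block: white plastic drying block, fixed, 50 (x) x 150 (y) x 52 mm high, origin: centre of its underside. The pin stands in the hole at its y = -52 mm; two sample tubes (15 mm, top 112 mm above the bench) at y = +28 and +56 mm; one hole is empty. It stands left or right of the holder
- tip_box: closed pipette tip box, 92 x 120 x 86 mm, origin: centre of its underside; a bystander, on the other side of the holder from the drying block
- beaker: small clear beaker, 55 mm wide, 67 mm high, origin: centre of its underside; a bystander
- vial_0: small vial, 22 mm wide, 51 mm high, origin: centre of its underside; a bystander
- forceps: plastic forceps lying flat, 125 mm long, 9 mm high, origin: centre of the underside; a bystander
Things that resemble listed ones, but are neither listed nor needed, are in the scene too. What is shaped like the lock_pin but green or turquoise is not meant.

How it is judged:
By the outcome, as a careful person would: the job done as asked, in the order asked, and still so for the second after the job is handed in, while the arm keeps its last pose, push and grip.
It also fails if it takes over 64 s, if anything falls off the work surface, if the arm or the gripper's body presses on something with over 40 N, if the wrist force passes 120 N, or if a joint passes its speed limit or range.

ROBOT

A 6-joint arm with a two-finger parallel gripper is mounted at the origin on a cart in front of the work surface, level with it; the furniture and walls round the work are solid. World frame = base frame: x ahead of the robot, y to its left, z up, the work surface at z = 0. Lengths are in mm, angles in rad, forces in N, time in s.
With the tool pointing down it reaches from about 275 to 825 mm from the base axis. Payload 4.9 kg.
Tool frame: the origin (TCP) lies at the very end of the fingers, on their centre line; the grasp point (between the pads) lies 19 mm behind it; z points along the fingers, y is the line along which they close (so a half turn about z gives the same grasp; the last joint's range is limited). The gripper opens to 85 mm and grips with 20 to 120 N. Pads are 22 mm wide; open, the fingers measure 114 mm over their backs; the gripper's body (76 mm by 85 mm) begins 54 mm behind the grasp point. The pads swing forward as they close: fully open they stand 13 mm farther back than shut.
Start: joints at [1.052, 0.326, -0.193, 1.052, 0, 1.437], TCP at [206.452, 509.8, 231.281] pointing down, gripper open.
Joint ranges: [-2.65, 2.65], [-0.97, 1.79], [-1.3, 1.35], [-1.93, 2.1], [-1.47, 1.37], [-3.14, 3.14]. Speed limits (rad/s): [2.57, 2.57, 3.14, 3.14, 3.14, 3.14].

INTERFACE

Orientations are given as a unit quaternion [x, y, z, w].
In Python, from rig import manip gives the robot as it stands.
- The arm moves only by the tool play_rows, never from a script. Its argument "series" is a list of rows, each a list of 6 numbers: the shift along the tool's x, y, z in m, then the turn, a rotation vector about the tool's x, y, z in rad. In form: [[x, y, z, ax, ay, az], ...]. A call has 1 to 12 rows; each row shifts and turns the commanded pose from where the row before left it, along the tool's axes as they then stand; what a row does not reach is not made up. A row lasts 1/10 s, in which the tool goes at most 50 mm and 8.59 degrees, less where a joint would pass 70% of its speed; a pose out of reach is approached as far as the arm can. A call is refused whole if a number of a shift passes 0.05 or a number of a turn 0.15, either way. A call with a gripper value outside its range is refused whole. "claw" is the finger opening in m, from 0 to 0.0854, set as the call begins (left out, the last holds). The fingers move at their own pace and stop on an object; "grip_force" is the grip in N (left out, the last holds). Time passes only in rows, so rows that do not move let the fingers close. It gives the time, the measured TCP pose, the force, the opening and the grip force at its end, in the units of the state.
- manip.get_obs(): the state, without advancing time (a new reading comes with each control period).
- manip.read_camera(name): name is "scene" or "side" or "wrist"; returns a dict with "frame" (400x640x3 uint8, blue, green, red), "fx", "fy", "cx", "cy" (pixels), "extrinsics" (4x4, takes a point from world to camera coordinates); the wrist camera has in their place "mount" (4x4, takes a point from camera to tool coordinates, whose origin is the TCP and whose axes are the flange's). Camera axes: x right, y up, looking along -z (the intrinsics and any distortion apply to the point x, -y, -z); pixel columns grow to the right and rows downward; lengths in mm; the calibration is good to about 2 mm. A picture is of the moment at which its call begins: read the wrist's pose just before it. There is no depth.
- manip.job_done(): hands the job in; it is judged then, once.
Trained networks look in the newest picture that a camera, given by its name, has taken for a name from the list of things; names that differ only in an ending like _2 or _b are one class to them, and where a whole thing is asked for, a point or a joint stands for the part that bears it (a point fixed in the world has none). Each returns a list of dicts, best first, with "conf" (0 to 1); they miss things now and then, are a little off and sometimes report something else, mostly with a low value. They report only what shows in the picture. A call takes as long as a camera call. They do not tell look-alikes from the thing itself.
- manip.find_in(camera, name): "uv" ([column, row] in pixels, amid what is visible of it).
The state is a dict: "clock": time; "joint_pos": joint angles; "joint_vel": joint speeds; "joint_torque": joint torques, N m; "ee_pos": TCP position; "tool_rot": TCP orientation; "ft_force": force on the tool from outside, world axes, zero at the start; "ft_torque": the same for the moment, N m; "grip_width": opening from 0.0 (shut) to 1.0 (fully open); "grip_force": force on a finger pad.
Only numpy, scipy, OpenCV 4.12 (cv2) and the standard library are available. Lean on these libraries where they do the work, as an engineer would, in place of code of your own. Each camera call takes 0.05 s, during which the arm holds its last target. There are 200 camera calls.

## Working session

There is one attempt and no reset: what is moved stays moved. The work goes in short steps, Python scripts to look and compute and a tool call to move; the robot and the scene stay as the last step left them, time stands still between calls to the robot, and variables do not carry over. Pictures are saved under pics/ and viewed, at most 10 in all, crops included, and the job is handed in when it is done.

Besides the shell and the picture viewer there is one more tool, called by a JSON object that holds its "name" and its "arguments". play_rows: Moves the arm, as the interface text tells. Its arguments: {"type":"object","properties":{"series":{"type":"array"},"claw":{"type":"number"},"grip_force":{"type":"number"}},"required":["series"]}

```bash
mkdir -p pics; ls; python3 - <<'E'
from rig import manip
import cv2,numpy as np
o=manip.get_obs();print({k:np.round(v,3) if not isinstance(v,dict) else v for k,v in o.items()})
for c in("scene","side"):
    r=manip.read_camera(c);cv2.imwrite(f"pics/{c}0.png",r["frame"])
    print(c,[round(r[k],1) for k in("fx","fy","cx","cy")],np.round(r["extrinsics"],3).tolist(),[k for k in r])
    for n in("holder","filter_drawer","drawer_front","clamp_lid","clamp_lid_hinge","lid_hole","base_hole","lock_pin","drying_block","tip_box","beaker","vial_0","forceps"):
        print(n,[(np.round(d["uv"]).tolist(),round(d["conf"],2)) for d in manip.find_in(c,n)])
r=manip.read_camera("wrist");cv2.imwrite("pics/w0.png",r["frame"]);print(r["fx"],r["cx"],r["cy"],np.round(r["mount"],3).tolist(),list(r))
E
```

```text
pics
{'clock': np.float64(0.0), 'joint_pos': array([ 1.052,  0.327, -0.194,  1.052,  0.   ,  1.437]), 'joint_vel': array([ 0.001,  0.002,  0.001,  0.001, -0.002,  0.002]), 'joint_torque': array([-1.0000e-03, -4.4339e+01,  2.6244e+01,  1.6000e-02, -0.0000e+00,
        0.0000e+00]), 'ee_pos': array([206.143, 509.275, 230.512]), 'tool_rot': array([ 0.191,  0.982, -0.001, -0.   ]), 'ft_force': array([0.254, 0.958, 0.168]), 'ft_torque': array([-0.055, -0.004, -0.014]), 'grip_force': np.float64(0.0), 'grip_width': np.float64(1.001)}
scene [426.4, 426.4, 327.0, 205.4] [[0.85, -0.527, -0.013, -433.961], [0.317, 0.491, 0.812, -254.221], [-0.421, -0.694, 0.584, -739.802], [0.0, 0.0, 0.0, 1.0]] ['frame', 'fx', 'fy', 'cx', 'cy', 'extrinsics']
holder [([335.0, 208.0], 0.73)]
filter_drawer [([311.0, 212.0], 0.57), ([380.0, 269.0], 0.2)]
drawer_front [([309.0, 213.0], 0.68)]
clamp_lid [([342.0, 171.0], 0.75)]
clamp_lid_hinge [([347.0, 169.0], 0.72)]
lid_hole [([345.0, 171.0], 0.71)]
base_hole [([335.0, 208.0], 0.7)]
lock_pin [([324.0, 160.0], 0.76), ([295.0, 160.0], 0.72), ([275.0, 180.0], 0.63)]
d
[... 507 characters left out ...]
0], 0.59), ([322.0, 199.0], 0.59)]
clamp_lid_hinge [([357.0, 176.0], 0.91), ([339.0, 166.0], 0.56)]
lid_hole [([358.0, 172.0], 0.74)]
base_hole [([340.0, 202.0], 0.97)]
lock_pin [([318.0, 166.0], 0.68), ([335.0, 160.0], 0.65), ([361.0, 160.0], 0.65)]
drying_block [([340.0, 165.0], 0.6)]
tip_box [([324.0, 258.0], 0.82)]
beaker [([404.0, 270.0], 0.57), ([322.0, 200.0], 0.55), ([343.0, 203.0], 0.31), ([356.0, 174.0], 0.21)]
vial_0 [([385.0, 163.0], 0.42)]
forceps [([264.0, 238.0], 0.48)]
278.5035435843686 319.2066359743792 197.75808388862885 [[0.001, 0.966, 0.257, 65.576], [1.0, -0.001, -0.0, 1.09], [0.0, 0.257, -0.966, -144.091], [0.0, 0.0, 0.0, 1.0]] ['frame', 'fx', 'fy', 'cx', 'cy', 'mount']
```

```bash
python3 - <<'E'
import cv2,numpy as np
a=cv2.imread("pics/scene0.png")[90:330,220:540];b=cv2.imread("pics/side0.png")[120:320,220:487]
cv2.imwrite("pics/sc.png",cv2.resize(a,(800,600),interpolation=cv2.INTER_CUBIC))
cv2.imwrite("pics/si.png",cv2.resize(b,(800,600),interpolation=cv2.INTER_CUBIC))
E
```

```text
(no output)
```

View pics/sc.png

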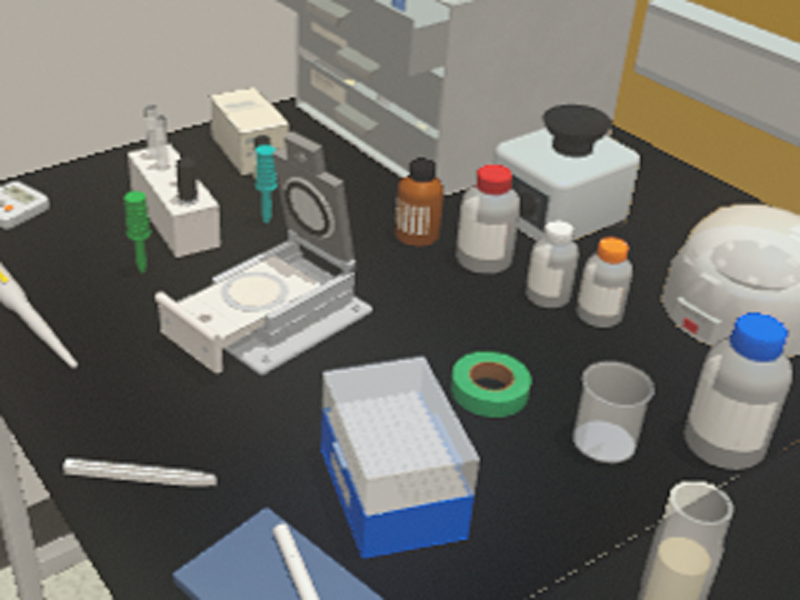

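View pics/si.png

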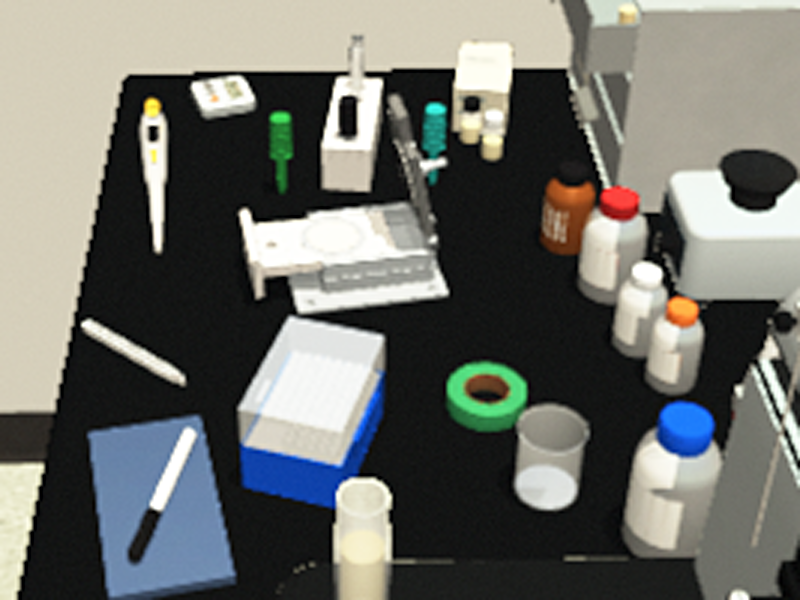

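View pics/w0.png

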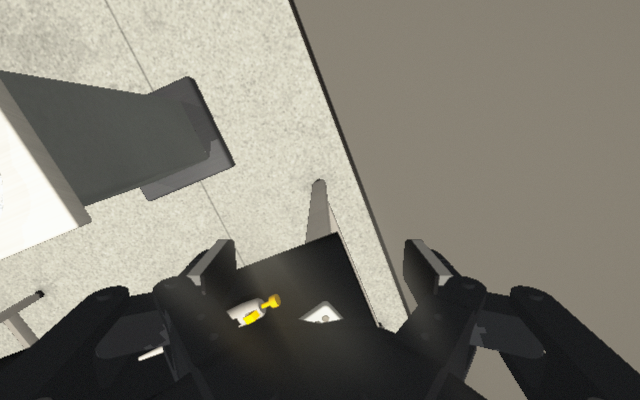

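The holder sits mid-bench with its drawer front facing the robot (-x). The black pin is in the white block on the left, at scene px ~(295,154). The green and turquoise look-alikes stand to either side of it, and the tip box is to the right. I'll work out coarse positions next.

```bash
cat > h.py <<'E'
import numpy as np,cv2
from rig import manip
from scipy.spatial.transform import Rotation as R
def cam(c):
    o=manip.get_obs();r=manip.read_camera(c)
    if c=="wrist":
        T=np.eye(4);T[:3,:3]=R.from_quat(o["tool_rot"]).as_matrix();T[:3,3]=o["ee_pos"];W=T@r["mount"]
    else: W=np.linalg.inv(r["extrinsics"])
    return dict(W=W,K=[r[k] for k in("fx","fy","cx","cy")],img=r["frame"],c=c)
def ray(C,uv):
    fx,fy,cx,cy=C["K"];d=C["W"][:3,:3]@np.array([(uv[0]-cx)/fx,-(uv[1]-cy)/fy,-1]);return C["W"][:3,3],d/np.linalg.norm(d)
def atz(C,uv,z):
    p,d=ray(C,uv);return p+d*(z-p[2])/d[2]
def proj(C,P):
    fx,fy,cx,cy=C["K"];q=np.linalg.inv(C["W"])@np.append(P,1);return np.array([cx-fx*q[0]/q[2],cy+fy*q[1]/q[2]])
def tri(rs):
    A=0;b=0
    for p,d in rs: M=np.eye(3)-np.outer(d,d);A=A+M;b=b+M@p
    return np.linalg.solve(A,b)
E
python3 - <<'E'
from h import *
S=cam("scene");D=cam("side")
a=lambda x,y:(220+x/2.5,90+y/2.5)
b=lambda x,y:(220+x/3,120+y/3)
for n,p,q,z in [("pin top",(187,160),(348,98),98),("blk front R top",(218,207),(370,158),52),("blk front L top",(178,222),(325,155),52),("blk back L",(130,152),(340,80),52),
 ("drawer L top",(160,297),(244,212),56),("drawer R top",(221,340),(262,268),56),("base R near",(263,372),(305,310),0),("base R far",(371,308),(447,293),0),("lid top L",(288,138),(392,96),180),("turq bot",(266,220),(432,184),0),("turq top",(265,148),(434,104),80),("green bot",(142,270),(282,190),0),("green top",(135,193),(281,115),80),("tube",(150,108),(357,38),112),("tipbox near L",(325,375),(290,318),86),("tipbox far R",(428,360),(385,335),86)]:
    print(n,atz(S,a(*p),z).round(),atz(D,b(*q),z).round(),tri([ray(S,a(*p)),ray(D,b(*q))]).round())
E
```

```text
pin top [573. 256.  98.] [570. 259.  98.] [569. 249. 103.]
blk front R top [590. 225.  52.] [591. 215.  52.] [592. 228.  47.]
blk front L top [541. 221.  52.] [545. 222.  52.] [545. 230.  47.]
blk back L [565. 384.  52.] [564. 380.  52.] [564. 382.  52.]
drawer L top [464. 110.  56.] [465. 114.  56.] [465. 113.  56.]
drawer R top [479.  25.  56.] [484.  23.  56.] [483.  33.  49.]
base R near [521.  25.   0.] [522.  31.   0.] [522.  27.   1.]
base R far [663.  51.   0.] [658.  54.   0.] [657.  44.   7.]
lid top L [602. 109. 180.] [606. 118. 180.] [605. 114. 180.]
turq bot [661. 247.   0.] [659. 244.   0.] [659. 242.   2.]
turq top [672. 263.  80.] [660. 275.  80.] [657. 239.  98.]
green bot [501. 234.   0.] [499. 236.   0.] [499. 229.   4.]
green top [511. 254.  80.] [500. 257.  80.] [500. 230.  95.]
tube [583. 359. 112.] [583. 365. 112.] [582. 357. 114.]
tipbox near L [509. -91.  86.] [511. -88.  86.] [510. -89.  85.]
tipbox far R [ 588. -121.   86.] [ 589. -112.   86.] [ 588. -120.   90.]
```

{"name": "play_rows", "arguments": {"series": [[0,0,-0.015,0,0,-0.1385],[0,0,-0.015,0,0,-0.1385],[0,0,-0.015,0,0,-0.1385],[0,0,-0.015,0,0,-0.1385],[-0.03,-0.036,0,0,0,0],[-0.03,-0.036,0,0,0,0],[-0.03,-0.036,0,0,0,0],[-0.03,-0.036,0,0,0,0],[-0.03,-0.036,0,0,0,0],[-0.03,-0.036,0,0,0,0],[-0.03,-0.036,0,0,0,0],[-0.03,-0.036,0,0,0,0]]}}

```text
clock: 2.75
ee_pos: [492.8, 264.9, 291.4]
tool_rot: [-0.084, 0.996, 0.0, 0.0]
ft_force: [-0.3, 0.4, 0.3]
grip_width: 0.998
grip_force: 0.0
```

{"name": "play_rows", "arguments": {"series": [[-0.03,-0.036,0,0,0,0],[-0.03,-0.036,0,0,0,0],[-0.03,-0.036,0,0,0,0],[0,0,0,0,0,0],[0,0,0,0,0,0]], "claw": 0.0}}

```text
clock: 3.25
ee_pos: [598.8, 174.0, 290.5]
tool_rot: [-0.083, 0.997, 0.0, -0.001]
ft_force: [0.1, -0.2, 0.5]
grip_width: 0.146
grip_force: 0.0
```

```bash
python3 - <<'E'
from h import *
W=cam("wrist");cv2.imwrite("pics/w1.png",W["img"])
o=manip.get_obs();print(o["clock"],o["ee_pos"],o["tool_rot"],o["joint_pos"])
for n in("drawer_front","lid_hole","base_hole","lock_pin","drying_block","clamp_lid_hinge"):
    print(n,[(np.round(d["uv"]).tolist(),round(d["conf"],2)) for d in manip.find_in("wrist",n)])
E
```

```text
3.3 [598.06437649 174.97537214 290.86588694] [-8.42505285e-02  9.96444431e-01  1.73427661e-04 -5.60668784e-04] [ 1.66022633e-01  4.39707039e-01  1.28597873e-01  1.26077646e+00
  4.37179298e-04 -2.67867153e-03]
drawer_front [([266.0, 110.0], 0.6)]
lid_hole [([255.0, 191.0], 0.83)]
base_hole [([266.0, 135.0], 0.95)]
lock_pin [([336.0, 177.0], 0.88), ([388.0, 165.0], 0.73), ([386.0, 53.0], 0.58)]
drying_block [([419.0, 178.0], 0.7)]
clamp_lid_hinge [([255.0, 192.0], 0.9)]
```

View pics/w1.png

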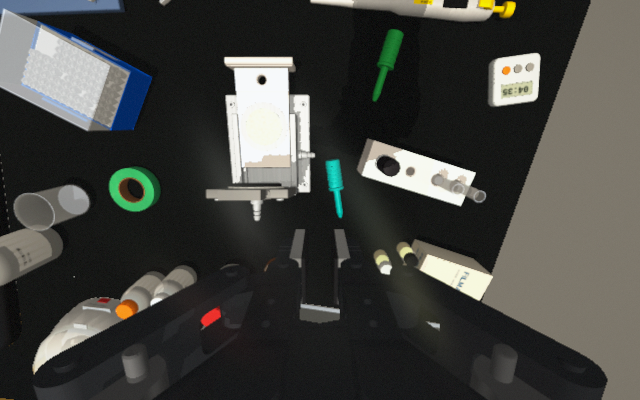

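The wrist view shows the drawer hole at (262,79), the bead from (225,62) to (292,62), the lid's edge near row 191, and the pin top at about (388,165). Both look-alikes are lying flat.

```bash
python3 - <<'E'
from h import *
W=cam("wrist");g=W["img"]
cv2.imwrite("pics/w1c.png",cv2.resize(g[45:225,195:435],(800,600),interpolation=cv2.INTER_CUBIC))
for n,uv,z in [("hole",(262,79),43),("beadL",(292,60),55),("beadR",(225,60),55),("base1",(226,96),5),("base2",(310,96),5),("base3",(310,191),5),("pin",(388,165),98),("blk",(368,139),52),("blk",(475,173),52),("blk",(359,172),52),("blk",(468,205),52)]:
    print(n,atz(W,uv,z).round(1))
E
```

```text
hole [490.9  82.8  43. ]
beadL [463.8 119.7  55. ]
beadR [478.2  37.2  55. ]
base1 [518.7  25.8   5. ]
base2 [497.7 146.5   5. ]
base3 [638.3 169.6   5. ]
pin [567.4 257.1  98. ]
blk [542.2 234.7  52. ]
blk [562.1 391.6  52. ]
blk [588.4 232.   52. ]
blk [608.5 396.3  52. ]
```

View pics/w1c.png

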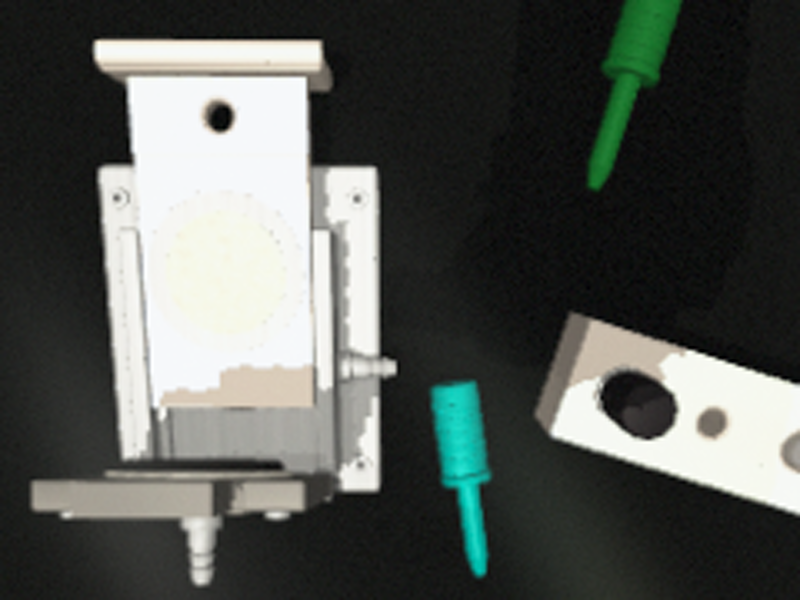

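```bash
python3 - <<'E'
from h import *
W=cam("wrist");o=manip.get_obs()
y=R.from_quat(o["tool_rot"]).as_matrix();print(y[:,0],y[:,1])
H=np.array([[.9857,.1685],[-.1685,.9857]])
for n,c,z in [("hole",(219,116),43),("beadL",(322,40),54),("beadR",(95,42),54),("base1",(100,167),4),("base2",(378,167),4),("base3",(378,488),4),("barb",(368,368),17),("pin top",(645,407),98),("scr1",(120,198),4),("scr2",(357,198),4),("scr3",(361,464),4),("lidL",(305,512),155),("lidR",(33,512),155),("lidbarb tip",(202,578),109)]:
    p=atz(W,(195+c[0]/3.3333,45+c[1]/3.3333),z); print(n,p.round(1),(H@(p[:2]-[588,99.8])).round(1))
# project model corners for crop checks
S=cam("scene");D=cam("side")
a=lambda x,y:(220+x/2.5,90+y/2.5);b=lambda x,y:(220+x/3,120+y/3)
for p,q in [((288,138),(392,96)),((325,150),(403,97))]: print(atz(S,a(*p),183),atz(D,b(*q),183))
E
```

```text
[-9.85529763e-01 -1.69501936e-01 -4.25221011e-04] [-1.69501956e-01  9.85529851e-01  1.21121093e-05]
hole [492.2  81.1  43. ] [-97.5  -2.3]
beadL [460.4 118.4  54. ] [-122.6   39.9]
beadR [475.7  34.6  54. ] [-121.7  -45.3]
base1 [517.7  23.8   4. ] [-82.1 -63.1]
base2 [496.9 143.8   4. ] [-82.4  58.7]
base3 [639.7 167.1   4. ] [62.3 57.6]
barb [582.6 153.7  17. ] [ 3.8 54. ]
pin top [569.9 258.2  98. ] [  8.8 159.1]
scr1 [529.1  33.6   4. ] [-69.2 -55.4]
scr2 [511.2 136.7   4. ] [-69.5  49.3]
scr3 [629.5 157.2   4. ] [50.6 49.6]
lidL [614.2 145.4 155. ] [33.5 40.5]
lidR [628.7  61.5 155. ] [ 33.6 -44.7]
lidbarb tip [659.  107.9 109. ] [71.4 -4. ]
[599.34683061 103.81548463 183.        ] [605.17672558 112.90098841 183.        ]
[614.4519149   67.06742997 183.        ] [615.10307264 110.76869921 183.        ]
```

{"name": "play_rows", "arguments": {"series": [[0.043,-0.0187,0,0,0,0],[0.043,-0.0187,0,0,0,0],[0.043,-0.0187,0,0,0,0],[0.043,-0.0187,0,0,0,0],[0,0,0.041,0,0,0],[0,0,0.041,0,0,0],[0,0,0.041,0,0,0],[0,0,0.041,0,0,0],[0,0,0.041,0,0,0],[0,0,0.041,0,0,0],[0,0,0,0,0,0],[0,0,0,0,0,0]], "claw": 0.0}}

```text
clock: 5.0
ee_pos: [441.0, 72.4, 45.6]
tool_rot: [-0.085, 0.996, 0.0, -0.001]
ft_force: [0.7, 0.0, 0.4]
grip_width: 0.002
grip_force: 0.0
```

```bash
cat >> h.py <<'E'
H=np.array([[.9857,.1685],[-.1685,.9857]]);O=np.array([579.5,95.9])
def st():
    o=manip.get_obs();p=o["ee_pos"];f=o["ft_force"]
    print("t",round(float(o["clock"]),2),"holder xyz",(H@(p[:2]-O)).round(1),round(p[2],1),"F holder",(H@f[:2]).round(1),round(f[2],1),"grip",round(float(o["grip_width"])*85.4,1),round(float(o["grip_force"]),1),"q",np.round(o["tool_rot"],3))
E
python3 -c "
from h import *
st()"
```

```text
t 5.0 holder xyz [-1.404e+02  1.000e-01] 45.6 F holder [ 0.7 -0.1] 0.4 grip 0.1 0.0 q [-0.085  0.996  0.    -0.001]
```

{"name": "play_rows", "arguments": {"series": [[-0.008,0,0.001,0,0,0],[-0.007,0,0,0,0,0],[-0.007,0,0,0,0,0],[-0.006,0,0,0,0,0],[-0.005,0,0,0,0,0]]}}

```text
clock: 5.5
ee_pos: [475.0, 78.0, 44.8]
tool_rot: [-0.085, 0.996, -0.0, 0.001]
ft_force: [-1.3, 0.4, 0.6]
grip_width: 0.0
grip_force: 1.4
```

{"name": "play_rows", "arguments": {"series": [[-0.003,0,0,0,0,0],[-0.003,0,0,0,0,0]]}}

```text
clock: 5.7
ee_pos: [476.8, 78.5, 43.7]
tool_rot: [-0.084, 0.996, -0.0, -0.003]
ft_force: [-8.7, -2.1, 6.0]
grip_width: -0.003
grip_force: 4.5
```

{"name": "play_rows", "arguments": {"series": [[-0.002,0,0,0,0,0],[-0.002,0,0,0,0,0]]}}

```text
clock: 5.9
ee_pos: [481.0, 79.2, 43.7]
tool_rot: [-0.084, 0.996, -0.0, -0.003]
ft_force: [-5.5, -0.7, 3.1]
grip_width: -0.0
grip_force: 2.6
```

```bash
python3 -c "
from h import *
st()"
```

```text
t 5.9 holder xyz [-99.9   0.2] 43.7 F holder [-5.6  0.2] 3.1 grip -0.0 2.6 q [-0.084  0.996 -0.    -0.003]
```

{"name": "play_rows", "arguments": {"series": [[-0.002,0,0,0,0,0],[-0.002,0,0,0,0,0]]}}

```text
clock: 6.1
ee_pos: [484.9, 79.9, 43.6]
tool_rot: [-0.084, 0.996, -0.0, -0.003]
ft_force: [-10.3, -1.8, 8.5]
grip_width: -0.003
grip_force: 5.7
```

{"name": "play_rows", "arguments": {"series": [[-0.002,0,0,0,0,0],[0,0,0,0,0,0]]}}

```text
clock: 6.3
ee_pos: [484.9, 80.0, 43.4]
tool_rot: [-0.084, 0.996, -0.001, -0.005]
ft_force: [-11.8, -3.2, 9.5]
grip_width: -0.0
grip_force: 6.3
```

{"name": "play_rows", "arguments": {"series": [[-0.002,0,0,0,0,0],[0,0,0,0,0,0]]}}

```text
clock: 6.5
ee_pos: [484.9, 80.0, 43.2]
tool_rot: [-0.084, 0.996, -0.001, -0.006]
ft_force: [-15.3, -4.0, 12.5]
grip_width: 0.003
grip_force: 8.3
```

```bash
python3 -c "
from h import *
st()"
```

```text
t 6.5 holder xyz [-95.9   0.3] 43.2 F holder [-15.7  -1.4] 12.5 grip 0.3 8.3 q [-0.084  0.996 -0.001 -0.006]
```

{"name": "play_rows", "arguments": {"series": [[0.012,0,0,0,0,0],[0.016,0,0,0,0,0],[0,0,-0.04,0,0,0],[0,0,-0.045,0,0,0],[0,0,-0.045,0,0,0],[0,0,-0.045,0,0,0],[-0.04,0,-0.03,0,0,0],[-0.045,0,0,0,0,0],[-0.045,0,0,0,0,0],[-0.045,0,0,0,0,0],[-0.005,0,0,0,0,0],[0,0,0,0,0,0]]}}

```text
clock: 7.7
ee_pos: [642.4, 106.7, 247.9]
tool_rot: [-0.085, 0.996, 0.0, -0.0]
ft_force: [-0.9, 0.4, -0.1]
grip_width: -0.0
grip_force: 0.0
```

```bash
python3 - <<'E'
from h import *
st()
W=cam("wrist");cv2.imwrite("pics/w2.png",W["img"])
Hi=lambda x,y,z:np.append(O+H.T@np.array([x,y]),z)
for n,P in dict(bead=(-85,0,54),hole=(-60,0,43),beadL=(-85,42,54),base=(-73,61,4),earL=(31.6,20,180),earR=(31.6,-20,180)).items(): print(n,proj(W,Hi(*P)).round(1))
E
```

```text
t 7.7 holder xyz [63.8  0.1] 247.9 F holder [-0.8  0.6] -0.1 grip -0.0 0.0 q [-0.085  0.996  0.    -0.   ]
bead [318.   44.5]
hole [318.   71.1]
beadL [356.3  44.6]
base [365.7  65.7]
earL [343.5 167.9]
earR [291.3 167.8]
```

View pics/w2.png

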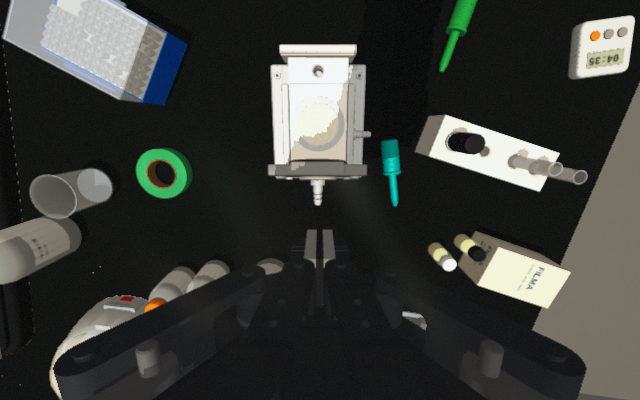

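The drawer is home: the bead and hole sit where the model predicts, at (318,45) and (318,71). Next I'll swing the lid down from behind.

{"name": "play_rows", "arguments": {"series": [[0,0,0.038,0,0,0],[0,0,0.0385,0,0,0],[0.007,0,0,0,0,0],[0.007,0,0,0,0,0],[0.0157,0,0.004,0,0,0],[0.0157,0,0.0055,0,0,0],[0.0156,0,0.0085,0,0,0],[0.015,0,0.0115,0,0,0],[0.0125,0,0.0135,0,0,0],[0.0108,0,0.0146,0,0,0],[0,0,0,0,0,0]]}}

```text
clock: 8.85
ee_pos: [542.3, 89.6, 116.8]
tool_rot: [-0.084, 0.996, -0.0, 0.0]
ft_force: [0.1, -0.7, -0.2]
grip_width: 0.002
grip_force: 0.0
```

{"name": "play_rows", "arguments": {"series": [[0.0068,0,0.0136,0,0,0],[0.0055,0,0.0143,0,0,0],[0.0024,0,0.009,0,0,0],[0.0015,0,0.0088,0,0,0],[0,0,0,0,0,0]]}}

```text
clock: 9.35
ee_pos: [527.7, 87.1, 69.4]
tool_rot: [-0.084, 0.996, 0.0, -0.0]
ft_force: [-0.6, 0.9, 0.1]
grip_width: -0.002
grip_force: 0.0
```

```bash
python3 -c "
from h import *
st()"
```

```text
t 9.35 holder xyz [-52.5   0. ] 69.4 F holder [-0.4  1. ] 0.1 grip -0.2 0.0 q [-0.084  0.996  0.    -0.   ]
```

{"name": "play_rows", "arguments": {"series": [[0,0,0.004,0,0,0],[0,0,0.004,0,0,0]]}}

```text
clock: 9.55
ee_pos: [528.1, 87.1, 61.7]
tool_rot: [-0.085, 0.996, -0.0, 0.0]
ft_force: [-0.6, -0.2, 0.8]
grip_width: 0.001
grip_force: 0.7
```

{"name": "play_rows", "arguments": {"series": [[0,0,0.002,0,0,0],[0,0,0,0,0,0]]}}

```text
clock: 9.75
ee_pos: [527.8, 87.1, 59.4]
tool_rot: [-0.084, 0.996, -0.0, -0.0]
ft_force: [0.0, -0.4, 1.3]
grip_width: 0.0
grip_force: 0.3
```

{"name": "play_rows", "arguments": {"series": [[0,0,0.002,0,0,0],[0,0,0,0,0,0]]}}

```text
clock: 9.95
ee_pos: [527.8, 87.0, 57.6]
tool_rot: [-0.084, 0.996, -0.0, 0.0]
ft_force: [-0.6, -1.0, 2.9]
grip_width: -0.002
grip_force: 1.5
```

```bash
python3 -c "
from h import *
st()
W=cam('scene');cv2.imwrite('pics/s3.png',cv2.resize(W['img'][120:260,240:440],(800,560),interpolation=cv2.INTER_CUBIC))"
```

```text
t 9.95 holder xyz [-52.5  -0. ] 57.6 F holder [-0.7 -0.9] 2.9 grip -0.1 1.5 q [-0.084  0.996 -0.     0.   ]
```

View pics/s3.png

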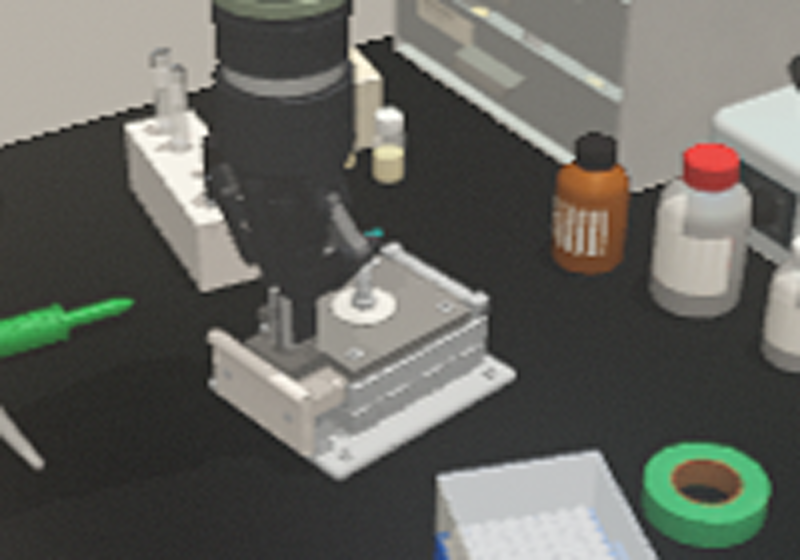

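The lid is down on its seal, with the ear under the fingers. Next I'll rise and look at the pin.

{"name": "play_rows", "arguments": {"series": [[0,0,-0.04,0,0,0],[0,0,-0.045,0,0,0],[0,0,-0.045,0,0,0],[-0.027,0.032,0,0,0,0],[-0.027,0.032,0,0,0,0],[-0.027,0.032,0,0,0,0],[-0.027,0.032,0,0,0,0],[-0.027,0.032,0,0,0,0],[0,0,0,0,0,0],[0,0,0,0,0,0]]}}

```text
clock: 11.0
ee_pos: [633.5, 268.2, 186.2]
tool_rot: [-0.085, 0.996, -0.0, -0.001]
ft_force: [-0.8, -0.6, -0.2]
grip_width: 0.001
grip_force: 0.0
```

```bash
python3 - <<'E'
from h import *
st()
W=cam("wrist")
cv2.imwrite("pics/w4.png",W["img"])
u0,v0=proj(W,(570,257,98));print(u0,v0)
for n in("lock_pin","lid_hole"): print(n,[(np.round(d["uv"],1).tolist(),round(d["conf"],2)) for d in manip.find_in("wrist",n)])
E
```

```text
t 11.0 holder xyz [ 82.3 160.7] 186.2 F holder [-0.9 -0.5] -0.2 grip 0.1 0.0 q [-0.085  0.996 -0.    -0.001]
317.4586619377792 124.33708471576736
lock_pin [([313.9, 18.8], 0.91), ([264.0, 151.8], 0.9), ([319.0, 125.9], 0.66), ([142.8, 95.5], 0.19)]
lid_hole []
```

View pics/w4.png

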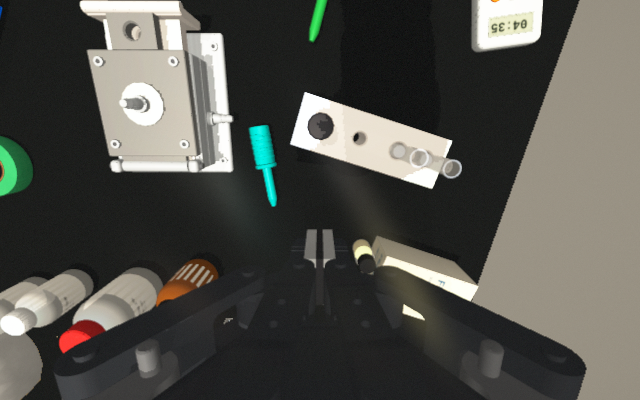

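{"name": "play_rows", "arguments": {"series": [[0.0317,0.001,0,0,0,0],[0.0317,0.0008,0,0,0,0],[0,0,0,0,0,0],[0,0,0.025,0,0,0],[0,0,0.025,0,0,0],[0,0,0.025,0,0,0],[0,0,0.025,0,0,0],[0,0,0.024,0,0,0],[0,0,0,0,0,0]], "claw": 0.06}}

```text
clock: 12.05
ee_pos: [569.1, 256.9, 60.7]
tool_rot: [-0.084, 0.996, -0.001, -0.003]
ft_force: [-0.0, -0.9, 0.2]
grip_width: 0.701
grip_force: 0.0
```

```bash
python3 - <<'E'
from h import *
st()
W=cam("wrist")
cv2.imwrite("pics/w5.png",W["img"])
E
```

```text
t 12.05 holder xyz [ 16.8 160.5] 60.7 F holder [-0.2 -0.8] 0.2 grip 59.9 0.0 q [-0.084  0.996 -0.001 -0.003]
```

View pics/w5.png

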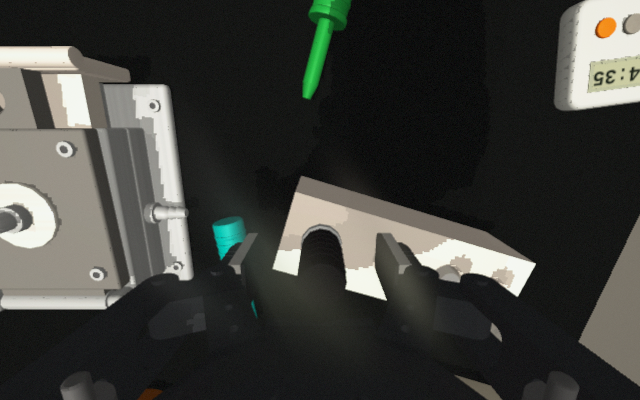

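{"name": "play_rows", "arguments": {"series": [[-0.0022,0.0023,0,0,0,0],[0,0,0,0,0,0]]}}

```text
clock: 12.3
ee_pos: [574.6, 261.8, 65.5]
tool_rot: [-0.084, 0.996, 0.0, 0.002]
ft_force: [0.4, -0.5, -0.8]
grip_width: 0.704
grip_force: 0.0
```

{"name": "play_rows", "arguments": {"series": [[0,0,0,0,0,0],[0,0,0,0,0,0],[0,0,0,0,0,0],[0,0,0,0,0,0]], "claw": 0.0, "grip_force": 70}}

```text
clock: 12.7
ee_pos: [573.5, 260.5, 64.4]
tool_rot: [-0.084, 0.996, -0.001, 0.001]
ft_force: [-0.3, -3.9, 6.6]
grip_width: 0.239
grip_force: 68.1
```

```bash
python3 -c "
from h import *
st();st();st()"
```

```text
t 12.7 holder xyz [ 21.8 163.3] 64.4 F holder [-1.  -3.8] 6.6 grip 20.4 68.1 q [-0.084  0.996 -0.001  0.001]
t 12.7 holder xyz [ 21.8 163.3] 64.4 F holder [-1.  -3.8] 6.6 grip 20.4 68.1 q [-0.084  0.996 -0.001  0.001]
t 12.7 holder xyz [ 21.8 163.3] 64.4 F holder [-1.  -3.8] 6.6 grip 20.4 68.1 q [-0.084  0.996 -0.001  0.001]
```

{"name": "play_rows", "arguments": {"series": [[0,0,-0.01,0,0,0],[0,0,-0.02,0,0,0],[0,0,-0.03,0,0,0],[0,0,-0.03,0,0,0],[0,0,-0.03,0,0,0],[0,0,0,0,0,0],[0,0,0,0,0,0],[0,0,0,0,0,0],[0,0,0,0,0,0]]}}

```text
clock: 13.6
ee_pos: [571.8, 261.1, 182.0]
tool_rot: [-0.085, 0.996, -0.0, -0.001]
ft_force: [-0.1, -1.4, -0.5]
grip_width: 0.24
grip_force: 68.9
```

```bash
python3 - <<'E'
from h import *
st()
W=cam("wrist");st()
g=W["img"][170:330,220:420]
cv2.imwrite("pics/w6.png",cv2.resize(cv2.convertScaleAbs(g,alpha=2.2,beta=15),(750,600),interpolation=cv2.INTER_CUBIC))
E
```

```text
t 13.6 holder xyz [ 20.2 164.1] 182.0 F holder [-0.3 -1.4] -0.5 grip 20.5 68.9 q [-0.085  0.996 -0.    -0.001]
t 13.65 holder xyz [ 20.4 164.1] 182.1 F holder [ 0.1 -0.2] -0.7 grip 20.1 68.9 q [-0.085  0.996 -0.    -0.001]
```

View pics/w6.png

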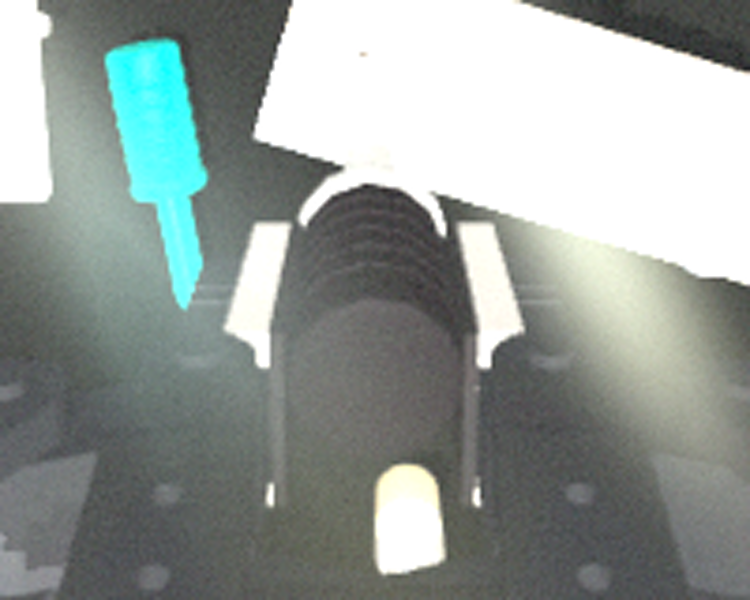

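```bash
python3 - <<'E'
from h import *
W0=cam("wrist");m=np.linalg.inv(np.eye(4));r=manip.read_camera("wrist")
def C(p,q):
    T=np.eye(4);T[:3,:3]=R.from_quat(np.array(q)/np.linalg.norm(q)).as_matrix();T[:3,3]=p
    return dict(W=T@r["mount"],K=W0["K"])
q=[-.0845,.99642,0,0]
for f,p,uv,z in [("w1",(598.06,174.98,290.87),(261,80),43),("w2",(642.4,106.7,247.9),(318,71),43),("w4",(633.5,268.2,186.2),(135,32),59.5)]:
    g=cv2.imread(f"pics/{f}.png",0).astype(int);u,v=uv;w=g[v-9:v+10,u-9:u+10]
    print(f);print("\n".join(" ".join("%3d"%a for a in row) for row in w))
    ww=np.clip(w.max()*.6-w,0,None)
    yy,xx=np.mgrid[v-9:v+10,u-9:u+10];ok=np.hypot(xx-u,yy-v)<7;ww=ww*ok
    c=(np.sum(xx*ww)/ww.sum(),np.sum(yy*ww)/ww.sum());P=atz(C(p,q),c,z);print(c,(H@(P[:2]-O)).round(2))
E
```

```text
w1
248 248 248 248 248 248 248 248 248 248 248 248 248 248 248 248 248 248 248
248 248 248 248 248 248 248 248 248 248 248 248 248 248 248 248 248 248 248
248 248 248 248 248 248 246 242 242 239 241 246 248 248 248 248 248 248 248
248 248 248 248 248 246 238 226 225 214 221 235 242 246 248 248 248 248 248
248 248 248 248 246 236 221 175 147 143 148 172 213 241 248 248 248 248 248
248 248 248 247 241 219 172 119 100  76  66  76 131 211 245 248 248 248 248
248 248 248 245 229 188 120  98  69  30  20  16  48 155 240 248 248 248 248
248 248 248 244 224 176 103  78  30  12  14  14  11  95 202 245 248 248 248
248 248 248 244 216 159  95  45  14  12  19  15  19  71 180 244 248 248 248
248 248 248 245 224 153  91  34  14  18  14  12  15  53 165 244 248 248 248
248 248 248 246 233 193  95  31  11  15  17  13  10  96 203 246 248 248 248
248 248 248 247 238 185 139  48  13  18  16  11  36 141 235 248 248 248 248
248 248 248 248 245 233 204 134  27  12  12  18  95 202 245 248 248 248 248
248 248 248 248 248 246 239 217 164 108 111 150 220 240 247 248 248 248 248
248 248 248 248 248 248 247 244 2
[... 2776 characters left out ...]
6 187 190 189
106  71  70  68  67 138 221 220 218 210 193 187 164 131 147 179 187 188 187
128  91  70  69  70 112 188 220 219 210 194 185 154 134 158 185 187 188 187
143 125  84  72  70 100 174 219 220 211 195 186 152 138 167 189 187 188 187
145 118 102  82  71  81 124 188 220 214 196 189 159 153 178 188 187 189 188
165 145 138 128  96  74  82 150 220 216 206 191 170 172 186 186 187 188 188
182 174 158 144 137 128 110 118 176 204 177 150 170 186 189 187 189 188 189
186 185 180 168 153 131 141 139 150 167 168 164 184 189 188 187 189 188 188
186 187 185 183 178 173 175 170 174 179 184 183 188 189 188 188 187 189 188
(np.float64(130.4397863198235), np.float64(31.02125188712112)) [-60.13  -1.82]
```

{"name": "play_rows", "arguments": {"series": [[0.013,-0.0273,0,0,0,0],[0.013,-0.0273,0,0,0,0],[0.013,-0.0274,0,0,0,0],[0.013,-0.0274,0,0,0,0],[0.013,-0.0273,0,0,0,0],[0.0133,-0.0273,0,0,0,0],[0,0,0.025,0,0,0],[0,0,0.025,0,0,0],[0,0,0.005,0,0,0],[0,0,0,0,0,0],[0,0,0,0,0,0],[0,0,0,0,0,0]]}}

```text
clock: 14.95
ee_pos: [524.2, 86.7, 129.6]
tool_rot: [-0.085, 0.996, -0.0, 0.001]
ft_force: [-0.3, 0.6, -1.3]
grip_width: 0.24
grip_force: 69.0
```

```bash
python3 - <<'E'
from h import *
st()
for i in range(3): manip.read_camera("side");st()
E
```

```text
t 14.95 holder xyz [-56.    0.2] 129.6 F holder [-0.2  0.6] -1.3 grip 20.5 69.0 q [-0.085  0.996 -0.     0.001]
t 15.0 holder xyz [-56.1   0.2] 129.6 F holder [-0.5 -0.7] -0.5 grip 20.5 69.0 q [-0.085  0.996 -0.     0.001]
t 15.05 holder xyz [-56.2   0.2] 129.4 F holder [-0.  -0.7] -0.9 grip 20.3 69.0 q [-0.085  0.996 -0.     0.001]
t 15.1 holder xyz [-56.4   0.2] 129.3 F holder [-0.1  0.1] -0.7 grip 20.3 69.0 q [-0.085  0.996 -0.     0.001]
```

{"name": "play_rows", "arguments": {"series": [[0.0014,0,0.004,0,0,0],[0,0,0.003,0,0,0],[0,0,0,0,0,0],[0,0,0,0,0,0]]}}

```text
clock: 15.5
ee_pos: [521.7, 86.2, 121.3]
tool_rot: [-0.084, 0.996, 0.0, -0.0]
ft_force: [1.2, 0.1, -0.1]
grip_width: 0.234
grip_force: 69.0
```

{"name": "play_rows", "arguments": {"series": [[0,0,0.003,0,0,0],[0,0,0.003,0,0,0],[0,0,0.003,0,0,0],[0,0,0,0,0,0]]}}

```text
clock: 15.9
ee_pos: [521.5, 86.1, 111.9]
tool_rot: [-0.084, 0.996, 0.0, -0.001]
ft_force: [0.2, 0.2, -0.3]
grip_width: 0.236
grip_force: 69.0
```

```bash
python3 - <<'E'
from h import *
st()
E
```

```text
t 15.9 holder xyz [-58.8   0.2] 111.9 F holder [0.2 0.2] -0.3 grip 20.1 69.0 q [-0.084  0.996  0.    -0.001]
```

{"name": "play_rows", "arguments": {"series": [[0,0,0.003,0,0,0],[0,0,0.003,0,0,0],[0,0,0,0,0,0]]}}

```text
clock: 16.2
ee_pos: [521.7, 86.1, 106.0]
tool_rot: [-0.084, 0.996, 0.0, -0.0]
ft_force: [0.3, 0.3, -0.9]
grip_width: 0.239
grip_force: 69.0
```

{"name": "play_rows", "arguments": {"series": [[0,0,0.003,0,0,0],[0,0,0.003,0,0,0],[0,0,0,0,0,0]]}}

```text
clock: 16.5
ee_pos: [521.7, 86.1, 100.1]
tool_rot: [-0.084, 0.996, -0.0, -0.0]
ft_force: [-0.1, -0.1, -1.4]
grip_width: 0.235
grip_force: 69.0
```

```bash
python3 - <<'E'
from h import *
st()
E
```

```text
t 16.5 holder xyz [-58.6   0.1] 100.1 F holder [-0.1 -0.1] -1.4 grip 20.0 69.0 q [-0.084  0.996 -0.    -0.   ]
```

{"name": "play_rows", "arguments": {"series": [[0,0,0.003,0,0,0],[0,0,0.003,0,0,0],[0,0,0,0,0,0]]}}

```text
clock: 16.8
ee_pos: [521.8, 86.1, 94.1]
tool_rot: [-0.084, 0.996, -0.0, -0.0]
ft_force: [0.3, -0.8, -1.0]
grip_width: 0.239
grip_force: 69.0
```

{"name": "play_rows", "arguments": {"series": [[0,0,0.003,0,0,0],[0,0,0.003,0,0,0],[0,0,0,0,0,0]]}}

```text
clock: 17.1
ee_pos: [521.9, 86.0, 88.1]
tool_rot: [-0.084, 0.996, -0.0, -0.0]
ft_force: [0.8, -1.2, -1.7]
grip_width: 0.24
grip_force: 69.0
```

{"name": "play_rows", "arguments": {"series": [[0,0,0.003,0,0,0],[0,0,0.003,0,0,0],[0,0,0,0,0,0]]}}

```text
clock: 17.4
ee_pos: [522.0, 86.0, 82.1]
tool_rot: [-0.084, 0.996, -0.0, 0.0]
ft_force: [0.7, -0.2, -1.9]
grip_width: 0.235
grip_force: 69.0
```

```bash
python3 - <<'E'
from h import *
st()
E
```

```text
t 17.4 holder xyz [-58.4  -0.1] 82.1 F holder [ 0.6 -0.3] -1.9 grip 20.1 69.0 q [-0.084  0.996 -0.     0.   ]
```

{"name": "play_rows", "arguments": {"series": [[0,0,0.003,0,0,0],[0,0,0.003,0,0,0],[0,0,0,0,0,0]]}}

```text
clock: 17.7
ee_pos: [522.0, 86.0, 76.1]
tool_rot: [-0.084, 0.996, -0.0, 0.0]
ft_force: [2.1, -1.4, -2.7]
grip_width: 0.236
grip_force: 69.0
```

{"name": "play_rows", "arguments": {"series": [[0,0,0.003,0,0,0],[0,0,0.002,0,0,0],[0,0,0,0,0,0]]}}

```text
clock: 18.0
ee_pos: [522.0, 86.1, 71.5]
tool_rot: [-0.084, 0.996, -0.0, 0.0]
ft_force: [1.2, -1.0, -0.3]
grip_width: 0.239
grip_force: 69.1
```

{"name": "play_rows", "arguments": {"series": [[0,0,0.002,0,0,0],[0,0,0.001,0,0,0],[0,0,0,0,0,0]]}}

```text
clock: 18.3
ee_pos: [522.1, 86.0, 69.1]
tool_rot: [-0.084, 0.996, -0.0, 0.0]
ft_force: [-0.8, -2.0, 6.4]
grip_width: 0.239
grip_force: 69.6
```

```bash
python3 - <<'E'
from h import *
st()
E
```

```text
t 18.3 holder xyz [-58.2  -0.1] 69.1 F holder [-1.1 -1.8] 6.4 grip 20.4 69.6 q [-0.084  0.996 -0.     0.   ]
```

{"name": "play_rows", "arguments": {"series": [[0,0,0.001,0,0,0],[0,0,0.001,0,0,0],[0,0,0,0,0,0]], "grip_force": 90}}

```text
clock: 18.6
ee_pos: [522.2, 86.0, 68.2]
tool_rot: [-0.085, 0.996, -0.0, 0.001]
ft_force: [-4.6, -2.4, 16.6]
grip_width: 0.237
grip_force: 89.0
```

{"name": "play_rows", "arguments": {"series": [[0,0,0.001,0,0,0],[0,0,0.001,0,0,0],[0,0,0,0,0,0]]}}

```text
clock: 18.9
ee_pos: [522.3, 86.0, 67.8]
tool_rot: [-0.085, 0.996, -0.0, 0.001]
ft_force: [-8.3, -2.7, 30.9]
grip_width: 0.23
grip_force: 90.7
```

```bash
python3 - <<'E'
from h import *
st()
E
```

```text
t 18.9 holder xyz [-58.1  -0.1] 67.8 F holder [-8.7 -1.3] 30.9 grip 19.7 90.7 q [-0.085  0.996 -0.     0.001]
```

{"name": "play_rows", "arguments": {"series": [[0,0,-0.0008,0,0,0],[0,0,0,0,0,0],[0,0,0,0,0,0],[0,0,0,0,0,0],[0,0,0,0,0,0]]}}

```text
clock: 19.4
ee_pos: [522.2, 86.0, 68.0]
tool_rot: [-0.085, 0.996, -0.0, 0.001]
ft_force: [-6.8, -2.0, 24.9]
grip_width: 0.232
grip_force: 89.9
```

```bash
python3 - <<'E'
from h import *
st()
for i in range(6): manip.read_camera("side")
st()
E
```

```text
t 19.4 holder xyz [-58.1  -0.1] 68.0 F holder [-7.  -0.8] 24.9 grip 19.8 89.9 q [-0.085  0.996 -0.     0.001]
t 19.7 holder xyz [-58.2  -0.1] 67.9 F holder [-7.4 -1.9] 24.8 grip 19.7 89.9 q [-0.084  0.996 -0.     0.001]
```

The push holds steady at 25 N against a hard stop, with the collar at the expected height, so I'm handing in.

```bash
python3 -c "
from rig import manip
print(manip.job_done())"
```

```text
the job is handed in; nothing more can be done
None
```

I pushed the drawer home, swung the lid down, and pressed the locking pin in to a firm stop at its expected depth; it is still gripped and pressed at about 25 N, and the job was handed in at about 20 s (no verdict returned).

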